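Slacken the flask clamp and hang its key back on the rack

TASK

The flask in the bench clamp has cured: with the T-handled key standing in the clamp's screw, slacken the screw anticlockwise (seen from above) by at least a quarter turn. Then lift the key out and hang it by its handle on the rack's one empty double hook, the handle lying squarely across both prongs and the shaft hanging straight down between them. Do not knock the tools hanging beside it, and leave everything else on the bench where it is.

Things in the scene. Friction and masses are not known exactly. Their poses are not given: they have to be found in the camera images.
- clamp: flask clamp bolted to the bench, fixed: steel bed 104 x 150 mm, two side bars and a bridge (34 x 126 mm, top 112 mm above the bench, with a nut 7 mm higher at either end), a brass denture flask inside. Origin: centre of its underside, z up; the clamp's screw axis is the vertical through the origin; y runs along the bridge.
- screw (a joint): angle of the clamp's screw, rad: 0 at the start (tight, against its stop), grows anticlockwise seen from above (slackening), up to 12.5. It turns stiffly (about 0.18 N m), stays where it is left, and rises with its spring plates 5 mm a turn.
- socket (a point): centre of the mouth of the square socket in the screw's top, 137 mm above the bench; the socket is 13.5 mm square and 17 mm deep and turns with the screw.
- key: the clamp's T-key, loose, 0.14-0.28 kg: flat-sided black handle 76 mm long (y), 16 thick (x), 24 high (z 0 to +24) on a 12 mm steel shaft (z 0 to -105) ending in a 12 mm square drive. Origin: centre of the handle's underside, z up. It starts upright in the socket, underside 225 mm up, handle along the clamp's y; 8-15 degrees of play before the screw follows; pulls straight up and out.
- key_tip (a point): end of the key's square drive, on the shaft's axis, 105 mm below the handle's underside.
- rack: free-standing steel tool rack, bolted down: rail 470 mm long along the rack's y at 185 mm height (top 188 mm) on two posts, five double hooks 90 mm apart along its front (-x) face; four carry tools. Origin: on the bench under the middle of the rail's front face, z up.
- hook_empty: the one empty double hook, on one of the rack's three inner places. Origin: midway between its two level prongs, on the rail's face, at their top side (185 mm up). Prongs point to -x, 6 mm thick, centred at y = +19 and -19 mm (32 clear between), straight from x = -4 to -75 mm, then turned up to 12 mm above their top side, ending at x = -86. y along the rail, z up.
- hammer: deflasking hammer hung head up on an end hook: brass head 72 mm long (y), 20 mm thick and 20 mm high (23 mm round at its faces) across the prongs, wooden handle 16 mm thick reaching 125 mm down. Origin: centre of the head's underside, z up.
- hex_key: smaller T-handled hex key hung on an inner hook: black handle 66 x 14 x 22 mm, shaft 8 mm thick reaching 95 mm down. Origin: centre of the handle's underside, z up.
- nut_driver: T-handled nut driver hung on an inner hook: black handle 70 x 17 x 22 mm, shaft with an 18 mm socket end reaching 88 mm down. Origin: centre of the handle's underside, z up.
- mallet: wooden mallet hung on an end hook: head 74 mm long, 40 mm thick, 42 mm high, handle 16 mm thick reaching 95 mm down. Origin: centre of the head's underside, z up.
- cast_upper: plaster jaw model with teeth, 56 x 62 mm, 34 mm high, beside the clamp, loose. Origin: centre of underside.
- cast_lower: second plaster jaw model, 56 x 62 mm, 33 mm high, on the far side of the clamp, loose. Origin: centre of underside.
- spare_flask: closed aluminium denture flask, 96 x 78 mm, 58 mm high, loose. Origin: centre of underside.
- bowl: dark rubber mixing bowl, 110 mm across, 55 mm high, loose, in front of the rack. Origin: centre of underside.
- jar: small amber jar, 48 mm across, 45 mm high, loose, in front of the rack. Origin: centre of underside.
- spatula: plaster spatula lying on the bench by the clamp, about 220 mm long, 16 mm high, loose. Origin: on the bench under its middle; x towards the blade.
- bottle: white plastic bottle, 60 mm across, 150 mm high, at the rack's left end, loose. Origin: centre of underside.
There are look-alikes about, which are no part of the job. Several things have the shape of the hammer; the one meant has the colours described above.

How it is judged:
By the outcome, as a careful person would: the job done as asked, in the order asked, and still so for the second after the job is handed in, with the robot touching nothing.
It also fails if it takes over 64 s, if anything falls off the work surface, if the arm or the gripper's body presses on something with over 40 N, if the wrist force passes 120 N, or if a joint passes its speed limit or range.

ROBOT

A 6-joint arm with a two-finger parallel gripper is mounted at the origin on the work surface. World frame = base frame: x ahead of the robot, y to its left, z up, the work surface at z = 0. Lengths are in m, angles in rad, forces in N, time in s.
With the tool pointing down it reaches from about 0.3 to 0.875 m from the base axis. Payload 6.4 kg.
Tool frame: the origin (TCP) lies midway between the tips of the shut fingers; the grasp point (between the pads) lies 19 mm behind it (ctrl.pinch_z is the distance from the TCP to the grasp point, in m); z points along the fingers, y is the line along which they close (so a half turn about z gives the same grasp; the last joint's range is limited). The gripper opens to 85 mm and grips with 20 to 120 N. Pads are 22 mm wide; open, the fingers measure 114 mm over their backs; the gripper's body (76 mm by 85 mm) begins 54 mm behind the grasp point. The pads swing forward as they close: fully open they stand 13 mm farther back than shut.
Start: joints at [-1.452, 0.181, 1.607, -0, 1.354, -0.206], TCP at [0.184, -0.545, 0.231] pointing down, gripper open.
Joint ranges: [-2.99, 2.99], [-0.89, 2.07], [0.3, 2.58], [-1.14, 4.28], [0, 2.63], [-3.12, 3.12]. Speed limits (rad/s): [2.57, 2.57, 3.01, 3.14, 3.14, 3.14].

INTERFACE

Orientations are given as a unit quaternion [w, x, y, z].
In Python, from bench import ctrl gives the robot as it stands.
- The arm moves only by the tool apply_moves, never from a script. Its argument "moves" is a list of rows, each an object with "jaw": the opening, from 0 (shut) to 1 (fully open); "offset": the shift along the tool's x, y, z in mm, a list of three; "rot": the turn, a rotation vector about the tool's x, y, z in degrees, a list of three. In form: [{"jaw": jaw, "offset": [dx, dy, dz], "rot": [ax, ay, az]}, ...]. A call has exactly 5 rows; each row shifts and turns the commanded pose from where the row before left it, along the tool's axes as they then stand; what a row does not reach is not made up. A row lasts 1/8 s, in which the tool goes at most 62.5 mm and 10.7 degrees, less where a joint would pass 70% of its speed; a pose out of reach is approached as far as the arm can. A call is refused whole if a number of a shift passes 62.5 or a number of a turn 10.7, either way. A call with a gripper value outside its range is refused whole. The fingers move at their own pace and stop on an object; the grip force is fixed at half the most. Time passes only in rows, so rows that do not move let the fingers close, or fill a call up. It gives the time, the measured TCP pose, the force, the opening and the grip force at its end, in the units of the state.
- ctrl.get_obs(): the state, without advancing time (a new reading comes with each control period).
- ctrl.camera(name): name is "side" or "top"; returns (picture, depth): 480x640x3 uint8, red, green, blue; 480x640 float32, m along the optical axis (not along the pixel's ray), 0 where there is no reading.
- ctrl.camera_params(name): a dict with "K" (3x3 intrinsics, pixels), "cam_to_world" (4x4, takes a point from camera to world coordinates). Camera axes: x right, y down, z forward; pixel columns grow to the right and rows downward; lengths in m; the calibration is good to about 2 mm. A picture is of the moment at which its call begins. camera_params takes no time and is no camera call.
- ctrl.hand_in(): hands the job in; it is judged then, once.
Trained networks look in the newest picture that a camera, given by its name, has taken for a name from the list of things; names that differ only in an ending like _2 or _b are one class to them, and where a whole thing is asked for, a point or a joint stands for the part that bears it (a point fixed in the world has none). Each returns a list of dicts, best first, with "score" (0 to 1); they miss things now and then, are a little off and sometimes report something else, mostly with a low value. They report only what shows in the picture. A call takes as long as a camera call. They do not tell look-alikes from the thing itself.
- ctrl.outline_of(camera, target): "region" (480x640 bool, what is visible of it) and "position" ([column, row] in pixels, amid what is visible of it).
The state is a dict: "time_s": time; "q": joint angles; "dq": joint speeds; "joint_efforts": joint torques, N m; "eef_pos": TCP position; "eef_rot": TCP orientation; "wrist_force": force on the tool from outside, world axes, zero at the start; "torque": the same for the moment, N m; "opening": opening from 0.0 (shut) to 1.0 (fully open); "grasp_force": force on a finger pad.
Only numpy, scipy, OpenCV 4.12 (cv2) and the standard library are available. Lean on these libraries where they do the work, as an engineer would, in place of code of your own. Each camera call takes 0.05 s, during which the arm holds its last target. There are 200 camera calls.

## Working session

There is one attempt and no reset: what is moved stays moved. The work goes in short steps, Python scripts to look and compute and a tool call to move; the robot and the scene stay as the last step left them, time stands still between calls to the robot, and variables do not carry over. Pictures are saved under pics/ and viewed, at most 10 in all, crops included, and the job is handed in when it is done.

Besides the shell and the picture viewer there is one more tool, called by a JSON object that holds its "fn" and its "kwargs". apply_moves: Moves the arm, as the interface text tells. Its arguments: {"type":"object","properties":{"moves":{"type":"array"}},"required":["moves"]}

```bash
mkdir -p pics; ls; cat > h.py <<'E'
import numpy as np, cv2
from bench import ctrl
def cloud(cam, depth):
    P=ctrl.camera_params(cam); K=np.array(P["K"]); T=np.array(P["cam_to_world"])
    v,u=np.mgrid[:480,:640]
    p=np.stack([(u-K[0,2])/K[0,0]*depth,(v-K[1,2])/K[1,1]*depth,depth],-1)
    w=p@T[:3,:3].T+T[:3,3]; w[depth<=0]=np.nan
    return w
def snap(cam,fn=None):
    rgb,d=ctrl.camera(cam)
    if fn: cv2.imwrite("pics/"+fn,rgb[...,::-1])
    return rgb,cloud(cam,d)
E
python3 - <<'E'
from h import *
o=ctrl.get_obs(); print({k:np.round(v,3) for k,v in o.items()}, ctrl.pinch_z)
for c in ("side","top"):
    rgb,w=snap(c,c+"0.png"); print(c,np.round(np.array(ctrl.camera_params(c)["cam_to_world"]),3).tolist(), ctrl.camera_params(c)["K"])
    for n in ("key","clamp","rack","hook_empty","hex_key","nut_driver","hammer","mallet"):
        for r in ctrl.outline_of(c,n)[:3]:
            m=r["region"]; q=w[m]; print(n,round(r["score"],2),np.round(r["position"]),m.sum(),np.round(np.nanpercentile(q,[3,50,97],axis=0),3).tolist() if m.any() else "")
E
```

```text
pics
{'time_s': np.float64(0.0), 'q': array([-1.452,  0.182,  1.608, -0.   ,  1.354, -0.206]), 'dq': array([ 0.002,  0.   , -0.001, -0.   , -0.002, -0.001]), 'joint_efforts': array([ 0.0000e+00, -4.4487e+01, -3.5134e+01, -0.0000e+00,  9.0000e-03,
        0.0000e+00]), 'eef_pos': array([ 0.183, -0.544,  0.23 ]), 'eef_rot': array([-0.001,  0.987,  0.162,  0.   ]), 'wrist_force': array([-0.072, -0.445,  0.397]), 'torque': array([-0.007, -0.001, -0.047]), 'grasp_force': np.float64(0.0), 'opening': np.float64(0.996)} 0.0187
side [[-0.782, -0.426, 0.455, -0.092], [-0.623, 0.549, -0.557, 0.819], [-0.012, -0.719, -0.695, 1.103], [0.0, 0.0, 0.0, 1.0]] [[555.166266     0.         317.61046792]
 [  0.         555.166266   241.6942193 ]
 [  0.           0.           1.        ]]
key 0.72 [393. 156.] 318 [[0.518, -0.593, -0.005], [0.529, -0.287, 0.215], [0.719, -0.253, 0.248]]
clamp 0.86 [391. 208.] 1662 [[0.481, -0.349, 0.003], [0.513, -0.257, 0.054], [0.565, -0.217, 0.125]]
clamp 0.28 [280. 383.] 1846 [[0.342, 0.316, 0.001], [0.402, 0.353, 0.025], [0.438, 0.411, 0.055]]
rack 0.85 [219. 290.] 23
[... 1779 characters left out ...]
41, 0.058]]
hook_empty 0.55 [224. 215.] 259 [[0.529, 0.261, -0.004], [0.599, 0.295, 0.182], [0.637, 0.337, 0.194]]
hex_key 0.73 [291. 214.] 167 [[0.58, 0.079, 0.093], [0.587, 0.108, 0.204], [0.601, 0.135, 0.211]]
nut_driver 0.76 [266. 219.] 229 [[0.568, 0.165, 0.078], [0.575, 0.195, 0.204], [0.589, 0.226, 0.21]]
hammer 0.82 [138. 268.] 236 [[0.421, 0.507, 0.009], [0.44, 0.536, 0.144], [0.462, 0.571, 0.151]]
hammer 0.64 [196. 220.] 230 [[0.55, 0.34, 0.159], [0.56, 0.371, 0.203], [0.572, 0.407, 0.211]]
hammer 0.48 [219. 177.] 274 [[0.686, 0.321, 0.003], [0.717, 0.33, 0.142], [0.752, 0.349, 0.151]]
mallet 0.97 [329. 209.] 497 [[0.574, -0.018, 0.184], [0.592, 0.015, 0.226], [0.616, 0.05, 0.233]]
```

```bash
python3 - <<'E'
from h import *
a=cv2.imread("pics/side0.png");b=cv2.imread("pics/top0.png")
c=np.hstack([cv2.resize(a[110:350,160:460],(400,320)),cv2.resize(b[150:310,150:350],(400,320))])
d=np.hstack([cv2.resize(a[120:300,330:480],(400,280)),cv2.resize(b[180:300,370:530],(400,280))])
cv2.imwrite("pics/crop0.png",np.vstack([c,d])[:600])
# key top
_,w=snap("top")
m=(abs(w[...,0]-.53)<.06)&(abs(w[...,1]+.288)<.07)&(w[...,2]>.238)&(w[...,2]<.27)
q=w[m]; print("key",len(q),np.round(cv2.minAreaRect((q[:,:2]*1000).astype(np.float32)),1) if 0 else cv2.minAreaRect((q[:,:2]*1000).astype(np.float32)),np.median(q,0))
# tools handle tops
for n,x,y in (("hex",.587,.108),("nut",.575,.195),("ham",.56,.371),("mal",.592,.015)):
    m=(abs(w[...,0]-x)<.04)&(abs(w[...,1]-y)<.05)&(w[...,2]>.197)&(w[...,2]<.25); q=w[m]
    print(n,len(q),cv2.minAreaRect((q[:,:2]*1000).astype(np.float32)),np.round(np.median(q,0),4))
for cam in ("top","side"):
    _,w=snap(cam)
    # rail/prongs at z ~0.185 around the empty hook
    m=(w[...,2]>.175)&(w[...,2]<.20)&(w[...,1]>.235)&(w[...,1]<.335)&(w[...,0]>.48)&(w[...,0]<.66)
    v,u=np.where(m); q=w[m]
    for r in np.argsort(q[:,0])[::3]: print(cam,u[r],v[r],np.round(q[r],3))
E
```

```text
key 183 ((532.69970703125, -290.85400390625), (16.61345672607422, 75.8780746459961), 12.287628173828125) [ 0.53152186 -0.29039673  0.24721462]
hex 132 ((584.4256591796875, 109.13601684570312), (73.9129867553711, 49.231597900390625), 68.04920196533203) [0.5874 0.1063 0.205 ]
nut 172 ((576.8605346679688, 196.35464477539062), (18.737529754638672, 70.10388946533203), 3.806166410446167) [0.5758 0.1938 0.2058]
ham 209 ((546.2760620117188, 371.4560546875), (53.4040641784668, 72.01448059082031), 4.912055492401123) [0.5613 0.3728 0.2041]
mal 470 ((584.7237548828125, 15.264947891235352), (66.76204681396484, 73.94417572021484), 2.5917818546295166) [0.5925 0.0157 0.2259]
top 223 237 [0.523 0.299 0.194]
top 237 236 [0.527 0.262 0.193]
top 223 235 [0.529 0.299 0.194]
top 224 235 [0.529 0.297 0.191]
top 238 234 [0.531 0.259 0.197]
top 237 233 [0.536 0.263 0.189]
top 224 233 [0.537 0.299 0.181]
top 223 232 [0.539 0.302 0.182]
top 237 231 [0.542 0.264 0.186]
top 237 230 [0.544 0.264 0.186]
top 238 230 [0.545 0.262 0.184]
top 223 229 [0.547 0.302 0.185]
top 224 228 [0.549 0.299 0.187]
top 223 227 [0.5
[... 7922 characters left out ...]
 0.187]
side 225 269 [0.617 0.283 0.188]
side 237 260 [0.618 0.245 0.185]
side 218 275 [0.618 0.305 0.186]
side 234 262 [0.618 0.254 0.186]
side 216 276 [0.618 0.311 0.187]
side 212 281 [0.618 0.324 0.182]
side 232 263 [0.618 0.26  0.187]
side 235 260 [0.619 0.25  0.188]
side 214 278 [0.619 0.316 0.185]
side 239 257 [0.619 0.236 0.187]
side 236 259 [0.619 0.246 0.188]
side 234 261 [0.62  0.252 0.187]
side 237 259 [0.62  0.242 0.185]
side 231 263 [0.62  0.261 0.187]
side 230 264 [0.621 0.264 0.185]
side 227 266 [0.621 0.273 0.186]
side 238 257 [0.622 0.236 0.185]
side 232 261 [0.623 0.255 0.187]
side 229 264 [0.624 0.265 0.184]
side 236 258 [0.624 0.241 0.185]
side 235 258 [0.626 0.243 0.185]
```

View pics/side0.png

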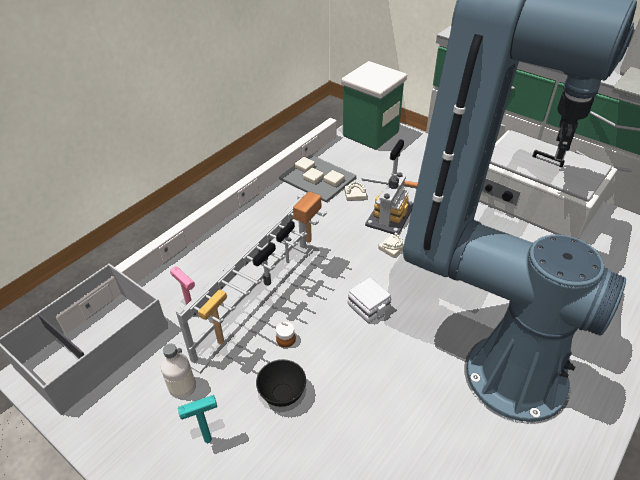

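View pics/crop0.png

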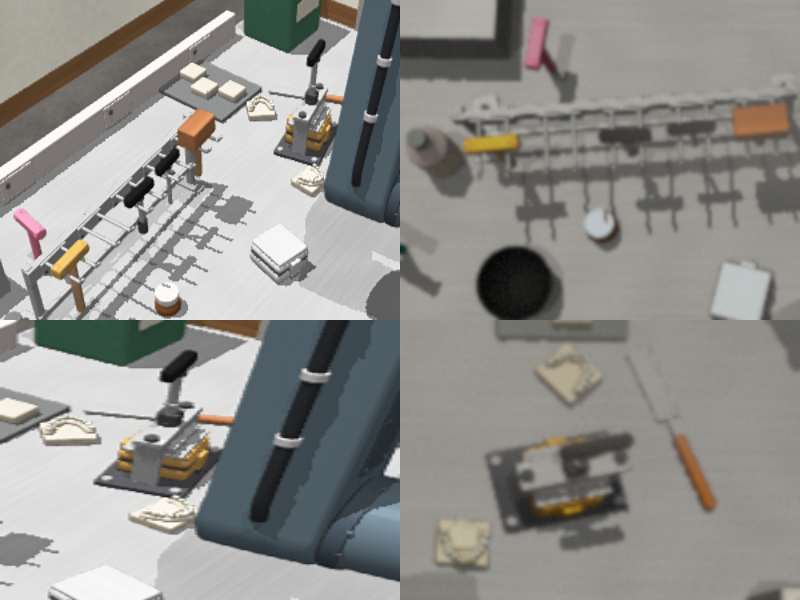

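The side view shows the T-key upright in the clamp at (397,150). On the rack are the mallet (308,208), two black T-tools (286,231) and (265,253), and the yellow brass hammer (213,305).

The only bare pair of prongs is at about (245,283), between the nut driver and the hammer. The pink (181,285) and teal (200,409) hammers are look-alikes and aren't needed. The network's other "hook_empty" hit, at (355,195), lies on the bench at z≈0.02, so it is false.

Next I'll refine the key and hook poses.

```bash
cat >> h.py <<'E'
def rows(goal,yaw,z=None):
    """tool-frame offset (mm) and turn (deg) from the measured pose to goal xyz (TCP) and tool yaw (deg), tool down"""
    o=ctrl.get_obs(); w,x,y,zz=o["eef_rot"]
    from scipy.spatial.transform import Rotation as R
    Rt=R.from_quat([x,y,zz,w]); X=Rt.as_matrix()
    psi=np.degrees(np.arctan2(X[1,0],X[0,0]))
    p=np.radians(yaw); G=np.array([[np.cos(p),np.sin(p),0],[np.sin(p),-np.cos(p),0],[0,0,-1]])
    d=X.T@(np.array(goal)-o["eef_pos"])*1000
    rv=np.degrees((Rt.inv()*R.from_matrix(G)).as_rotvec())
    print("t",round(float(o["time_s"]),2),"tcp",np.round(o["eef_pos"],4),"yaw",round(psi,2),"q",np.round(o["q"],2),"F",np.round(o["wrist_force"],1),"T",np.round(o["torque"],2),"open",round(float(o["opening"]),3),"grip",round(float(o["grasp_force"]),1))
    print("  offset",np.round(d,1),"rot",np.round(rv,1)); return d,rv
E
python3 - <<'E'
from h import *
W={}
for c in ("top","side"):
    ws=[snap(c)[1] for _ in range(4)]; w=np.nanmean(np.stack(ws),0); W[c]=w
    m=(abs(w[...,0]-.53)<.06)&(abs(w[...,1]+.288)<.07)&(w[...,2]>.236)&(w[...,2]<.27)
    q=w[m]; C=np.cov(q[:,:2].T); e=np.linalg.eigh(C)[1][:,1]
    a=np.degrees(np.arctan2(*e[::-1]))%180
    l=(q[:,:2]-q[:,:2].mean(0))@e; s=(q[:,:2]-q[:,:2].mean(0))@[-e[1],e[0]]
    print(c,"key mean",np.round(q.mean(0),4),"axis",round(a,1),"extent",np.round(np.percentile(l,[0,2,50,98,100]),4),np.round(np.percentile(s,[1,50,99]),4),"z",np.round(np.percentile(q[:,2],[50,95]),4))
    # rail: front-face/top pts
    m=(w[...,2]>.186)&(w[...,2]<.195)&(w[...,1]>-.03)&(w[...,1]<.44)&(w[...,0]>.59)&(w[...,0]<.66); q=w[m]
    f=np.polyfit(q[:,1],q[:,0],1)
    for _ in range(4):
        r=abs(q[:,0]-np.polyval(f,q[:,1]))<.008; f=np.polyfit(q[r,1],q[r,0],1)
    print(" rail top centreline x=",np.round(f,4),"yaw",round(np.degrees(-np.arctan(f[0])),2),r.sum(),"x at y=.287",np.polyval(f,.287))
    m=(w[...,2]>.178)&(w[...,2]<.192)&(w[...,1]>.25)&(w[...,1]<.325)&(w[...,0]>.535)&(w[...,0]<.598); q=w[m]
    for lo,hi in ((.25,.285),(.29,.325)):
        p=q[(q[:,1]>lo)&(q[:,1]<hi)]; g=np.polyfit(p[:,0]-.567,p[:,1],1); print("  prong y at x=.567:",np.round(g[1],4),"yaw",round(np.degrees(np.arctan(g[0])),1),len(p),"z",np.round(np.percentile(p[:,2],[50,90]),4))
    m=(w[...,2]>.1885)&(w[...,2]<.205)&(w[...,1]>.25)&(w[...,1]<.32)&(w[...,0]>.5)&(w[...,0]<.56); q=w[m]
    for lo,hi in ((.25,.283),(.283,.32)): p=q[(q[:,1]>lo)&(q[:,1]<hi)]; print("  tips",np.round(p.mean(0),4),len(p), np.round(p[:,0].min(),4))
    for n,x,y in (("nut",.575,.195),("ham",.56,.371)):
        m=(abs(w[...,0]-x)<.02)&(abs(w[...,1]-y)<.045)&(w[...,2]>.198)&(w[...,2]<.25); q=w[m]; print("  ",n,np.round(q.mean(0),4))
rows([.532,-.2905,.30],-77.7)
E
```

```text
top key mean [ 0.5319 -0.2899  0.2468] axis 102.8 extent [-0.0391 -0.0364  0.0001  0.0355  0.0367] [-0.0087  0.0002  0.007 ] z [0.2472 0.2504]
 rail top centreline x= [-0.095   0.6428] yaw 5.43 687 x at y=.287 0.6155050776114138
  prong y at x=.567: 0.2652 yaw 6.2 51 z [0.1842 0.1877]
  prong y at x=.567: 0.3034 yaw 6.0 52 z [0.1838 0.1863]
  tips [0.5314 0.2619 0.1922] 8 0.5268
  tips [0.5281 0.2993 0.1925] 9 0.5237
   nut [0.5765 0.1949 0.205 ]
   ham [0.5621 0.3727 0.2041]
side key mean [ 0.5282 -0.284   0.2443] axis 101.9 extent [-0.0425 -0.0403  0.0014  0.032   0.0325] [-0.0085  0.0006  0.0063] z [0.2455 0.2478]
 rail top centreline x= [-0.0961  0.6424] yaw 5.49 376 x at y=.287 0.6148358554300778
  prong y at x=.567: 0.2682 yaw 5.1 65 z [0.1824 0.1837]
  prong y at x=.567: 0.3061 yaw 5.4 69 z [0.1823 0.1841]
  tips [0.5283 0.2648 0.1926] 6 0.5262
  tips [0.5247 0.3018 0.193 ] 8 0.5225
   nut [0.5734 0.2007 0.2035]
   ham [0.5594 0.377  0.2027]
t 1.45 tcp [ 0.1835 -0.545   0.2313] yaw 18.61 q [-1.45  0.18  1.61 -0.    1.35 -0.21] F [ 0.9 -0.   0.2] T [ 0.   -0.04 -0.04] open 1.001 grip 0.0
  offset [ 411.5 -130.   -68.7] rot [ 0.   0.  96.3]
```

{"fn": "apply_moves", "kwargs": {"moves": [{"jaw": 1,"offset": [0,0,-50],"rot": [0,0,0]},{"jaw": 1,"offset": [42,-13,-7],"rot": [0,0,0]},{"jaw": 1,"offset": [42,-13,-7],"rot": [0,0,0]},{"jaw": 1,"offset": [42,-13,-6],"rot": [0,0,0]},{"jaw": 1,"offset": [42,-13,0],"rot": [0,0,0]}]}}

```text
time_s: 2.08
eef_pos: [0.3273, -0.4415, 0.3021]
eef_rot: [0.001, 0.987, 0.162, 0.0]
wrist_force: [-0.4, -1.6, -1.0]
opening: 1.005
grasp_force: 0.0
```

{"fn": "apply_moves", "kwargs": {"moves": [{"jaw": 1,"offset": [42,-13,0],"rot": [0,0,0]},{"jaw": 1,"offset": [42,-13,0],"rot": [0,0,0]},{"jaw": 1,"offset": [42,-13,0],"rot": [0,0,0]},{"jaw": 1,"offset": [42,-13,0],"rot": [0,0,0]},{"jaw": 1,"offset": [42,-13,0],"rot": [0,0,0]}]}}

```text
time_s: 2.7
eef_pos: [0.5055, -0.3125, 0.3014]
eef_rot: [0.0, 0.987, 0.162, 0.0]
wrist_force: [-0.0, -1.0, 0.5]
opening: 1.002
grasp_force: 0.0
```

{"fn": "apply_moves", "kwargs": {"moves": [{"jaw": 1,"offset": [0,0,0],"rot": [0,0,10.7]},{"jaw": 1,"offset": [0,0,0],"rot": [0,0,10.7]},{"jaw": 1,"offset": [0,0,0],"rot": [0,0,10.7]},{"jaw": 1,"offset": [0,0,0],"rot": [0,0,10.7]},{"jaw": 1,"offset": [0,0,0],"rot": [0,0,10.7]}]}}

```text
time_s: 3.32
eef_pos: [0.5044, -0.3134, 0.3012]
eef_rot: [-0.0, 0.953, -0.303, -0.0]
wrist_force: [-0.6, -0.7, -0.2]
opening: 0.998
grasp_force: 0.0
```

{"fn": "apply_moves", "kwargs": {"moves": [{"jaw": 1,"offset": [0,0,0],"rot": [0,0,10.7]},{"jaw": 1,"offset": [0,0,0],"rot": [0,0,10.7]},{"jaw": 1,"offset": [0,0,0],"rot": [0,0,10.7]},{"jaw": 1,"offset": [0,0,0],"rot": [0,0,10.7]},{"jaw": 1,"offset": [0,0,0],"rot": [0,0,0]}]}}

```text
time_s: 3.95
eef_pos: [0.5044, -0.3134, 0.3013]
eef_rot: [-0.0, 0.779, -0.627, -0.0]
wrist_force: [-0.3, 0.2, 0.0]
opening: 0.999
grasp_force: 0.0
```

```bash
python3 - <<'E'
from h import *
rows([.532,-.290,.30],-77.6)
E
```

```text
t 3.95 tcp [ 0.5044 -0.3134  0.3013] yaw -77.59 q [-0.76  0.17  1.47 -0.    1.49  2.17] F [-0.3  0.2  0. ] T [ 0.01 -0.01  0.05] open 0.999 grip 0.0
  offset [-17.  -32.    1.3] rot [0. 0. 0.]
```

{"fn": "apply_moves", "kwargs": {"moves": [{"jaw": 1,"offset": [-17,-32,0],"rot": [0,0,0]},{"jaw": 1,"offset": [0,0,0],"rot": [0,0,0]},{"jaw": 1,"offset": [0,0,10],"rot": [0,0,0]},{"jaw": 1,"offset": [0,0,0],"rot": [0,0,0]},{"jaw": 1,"offset": [0,0,0],"rot": [0,0,0]}]}}

```text
time_s: 4.58
eef_pos: [0.5316, -0.2904, 0.291]
eef_rot: [0.0, 0.779, -0.627, -0.0]
wrist_force: [1.0, 0.5, -0.2]
opening: 1.003
grasp_force: 0.0
```

```bash
python3 - <<'E'
from h import *
rows([.532,-.290,.220],-77.6)
a,_=snap("side");b,_=snap("top")
a=cv2.cvtColor(a,4);b=cv2.cvtColor(b,4)
cv2.imwrite("pics/near.png",np.hstack([cv2.resize(a[80:220,330:470],(400,400),interpolation=2),cv2.resize(b[180:290,390:500],(400,400),interpolation=2)]))
E
```

```text
t 4.58 tcp [ 0.5316 -0.2904  0.291 ] yaw -77.7 q [-0.7   0.21  1.46 -0.    1.48  2.23] F [ 1.   0.5 -0.2] T [ 0.02 -0.03 -0.02] open 1.003 grip 0.0
  offset [-0.3 -0.5 71. ] rot [ 0.   0.  -0.1]
```

View pics/near.png

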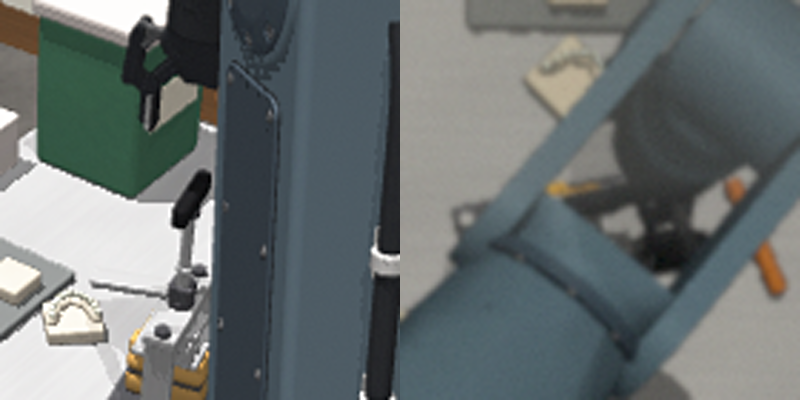

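The crop shows one finger at (150,110), above and to the +x side of the handle at (192,200). The arm hides the other finger. I'll descend.

{"fn": "apply_moves", "kwargs": {"moves": [{"jaw": 1,"offset": [0,0,20],"rot": [0,0,0]},{"jaw": 1,"offset": [0,0,20],"rot": [0,0,0]},{"jaw": 1,"offset": [0,0,16],"rot": [0,0,0]},{"jaw": 1,"offset": [0,0,15],"rot": [0,0,0]},{"jaw": 1,"offset": [0,0,0],"rot": [0,0,0]}]}}

```text
time_s: 5.3
eef_pos: [0.5314, -0.2896, 0.2189]
eef_rot: [-0.0, 0.779, -0.627, -0.001]
wrist_force: [-0.9, -0.6, 0.7]
opening: 0.997
grasp_force: 0.0
```

{"fn": "apply_moves", "kwargs": {"moves": [{"jaw": 0.5,"offset": [0,0,0],"rot": [0,0,0]},{"jaw": 0.4,"offset": [0,0,0],"rot": [0,0,0]},{"jaw": 0.32,"offset": [0,0,0],"rot": [0,0,0]},{"jaw": 0.28,"offset": [0,0,0],"rot": [0,0,0]},{"jaw": 0.28,"offset": [0,0,0],"rot": [0,0,0]}]}}

```text
time_s: 5.92
eef_pos: [0.5321, -0.29, 0.2204]
eef_rot: [-0.0, 0.779, -0.627, 0.0]
wrist_force: [-0.4, 0.5, -0.7]
opening: 0.282
grasp_force: 0.0
```

```bash
python3 - <<'E'
from h import *
rows([.532,-.290,.220],-77.6)
a,w=snap("side")
m=(w[...,2]>.222)&(w[...,2]<.26)&(abs(w[...,0]-.53)<.1)&(abs(w[...,1]+.285)<.08)
v,u=np.where(m); print(len(u), u.min(),u.max(),v.min(),v.max())
cv2.imwrite("pics/near2.png",cv2.resize(cv2.cvtColor(a,4)[100:220,330:450],(600,600),interpolation=2))
E
```

```text
t 5.92 tcp [ 0.5321 -0.29    0.2204] yaw -77.69 q [-0.69  0.26  1.54  0.    1.35  2.23] F [-0.4  0.5 -0.7] T [-0.01 -0.03 -0.04] open 0.282 grip 0.0
  offset [-0.   0.1  0.4] rot [-0.  -0.  -0.1]
225 386 401 139 159
```

View pics/near2.png

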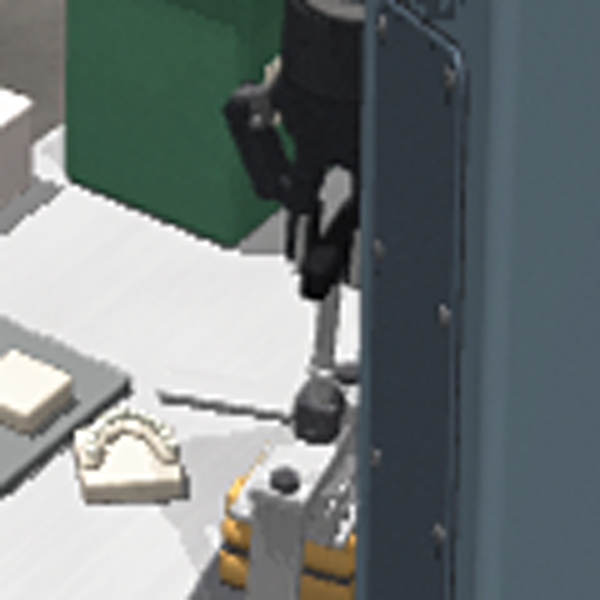

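The handle sits between the fingers at (320,260) in the crop, with no contact force. I'll close on it.

{"fn": "apply_moves", "kwargs": {"moves": [{"jaw": 0.22,"offset": [0,0,0],"rot": [0,0,0]},{"jaw": 0.1,"offset": [0,0,0],"rot": [0,0,0]},{"jaw": 0,"offset": [0,0,0],"rot": [0,0,0]},{"jaw": 0,"offset": [0,0,0],"rot": [0,0,0]},{"jaw": 0,"offset": [0,0,0],"rot": [0,0,0]}]}}

```text
time_s: 6.6
eef_pos: [0.5321, -0.2901, 0.2204]
eef_rot: [-0.0, 0.779, -0.627, 0.0]
wrist_force: [-0.1, -0.1, 1.6]
opening: 0.176
grasp_force: 59.4
```

```bash
python3 - <<'E'
from h import *
rows([.532,-.290,.220],-77.6)
E
```

```text
t 6.6 tcp [ 0.5321 -0.2901  0.2204] yaw -77.69 q [-0.69  0.26  1.54  0.    1.35  2.23] F [-0.1 -0.1  1.6] T [ 0.05 -0.02 -0.03] open 0.176 grip 59.4
  offset [-0.1  0.1  0.4] rot [-0.  -0.  -0.1]
```

{"fn": "apply_moves", "kwargs": {"moves": [{"jaw": 0,"offset": [0,0,-2],"rot": [0,0,0]},{"jaw": 0,"offset": [0,0,0],"rot": [0,0,-6]},{"jaw": 0,"offset": [0,0,0],"rot": [0,0,-6]},{"jaw": 0,"offset": [0,0,0],"rot": [0,0,-6]},{"jaw": 0,"offset": [0,0,0],"rot": [0,0,-6]}]}}

```text
time_s: 7.22
eef_pos: [0.5317, -0.2901, 0.2221]
eef_rot: [0.0, 0.893, -0.45, -0.0]
wrist_force: [-0.3, -0.9, 1.3]
opening: 0.176
grasp_force: 59.1
```

```bash
python3 - <<'E'
from h import *
rows([.532,-.290,.2225],-53.6)
E
```

```text
t 7.22 tcp [ 0.5317 -0.2901  0.2221] yaw -53.52 q [-0.69  0.26  1.54 -0.    1.35  1.81] F [-0.3 -0.9  1.3] T [-0.14  0.15 -0.2 ] open 0.176 grip 59.1
  offset [ 0.1 -0.3 -0.4] rot [0.  0.  0.1]
```

{"fn": "apply_moves", "kwargs": {"moves": [{"jaw": 0,"offset": [0,0,0],"rot": [0,0,-7]},{"jaw": 0,"offset": [0,0,0],"rot": [0,0,-7]},{"jaw": 0,"offset": [0,0,-0.3],"rot": [0,0,-7]},{"jaw": 0,"offset": [0,0,0],"rot": [0,0,-7]},{"jaw": 0,"offset": [0,0,-0.3],"rot": [0,0,-7]}]}}

```text
time_s: 7.85
eef_pos: [0.5315, -0.2904, 0.2226]
eef_rot: [0.0, 0.987, -0.161, -0.001]
wrist_force: [-1.2, -2.1, -1.7]
opening: 0.176
grasp_force: 58.9
```

{"fn": "apply_moves", "kwargs": {"moves": [{"jaw": 0,"offset": [0,0,0],"rot": [0,0,-7]},{"jaw": 0,"offset": [0,0,-0.3],"rot": [0,0,-7]},{"jaw": 0,"offset": [0,0,0],"rot": [0,0,-7]},{"jaw": 0,"offset": [0,0,-0.3],"rot": [0,0,-7]},{"jaw": 0,"offset": [0,0,0],"rot": [0,0,-7]}]}}

```text
time_s: 8.48
eef_pos: [0.5315, -0.2907, 0.2231]
eef_rot: [0.0, 0.99, 0.143, -0.001]
wrist_force: [-1.5, -1.9, -1.2]
opening: 0.175
grasp_force: 58.8
```

```bash
python3 - <<'E'
from h import *
rows([.532,-.290,.2235],16.4)
E
```

```text
t 8.47 tcp [ 0.5315 -0.2907  0.2231] yaw 16.5 q [-0.7   0.26  1.53 -0.    1.35  0.59] F [-1.5 -1.9 -1.2] T [-0.62  0.22 -0.21] open 0.175 grip 58.8
  offset [ 0.7 -0.5 -0.4] rot [0.  0.1 0.1]
```

{"fn": "apply_moves", "kwargs": {"moves": [{"jaw": 0,"offset": [0,0,-0.3],"rot": [0,0,-7]},{"jaw": 0,"offset": [0,0,0],"rot": [0,0,-7]},{"jaw": 0,"offset": [0,0,-0.3],"rot": [0,0,-7]},{"jaw": 0,"offset": [0,0,0],"rot": [0,0,-7]},{"jaw": 0,"offset": [0,0,-0.3],"rot": [0,0,-7]}]}}

```text
time_s: 9.1
eef_pos: [0.5316, -0.2909, 0.2236]
eef_rot: [0.0, 0.901, 0.434, -0.001]
wrist_force: [0.6, -3.4, -4.2]
opening: 0.178
grasp_force: 58.5
```

```bash
python3 - <<'E'
from h import *
rows([.532,-.290,.2235],51.4)
E
```

```text
t 9.1 tcp [ 0.5316 -0.2909  0.2236] yaw 51.49 q [-0.7   0.26  1.53 -0.    1.35 -0.02] F [ 0.6 -3.4 -4.2] T [-0.96 -0.22 -0.17] open 0.178 grip 58.5
  offset [ 0.9 -0.3  0.1] rot [0.  0.1 0.1]
```

{"fn": "apply_moves", "kwargs": {"moves": [{"jaw": 0,"offset": [0,0,-3],"rot": [0,0,2]},{"jaw": 0,"offset": [0,0,-5],"rot": [0,0,2]},{"jaw": 0,"offset": [0,0,-6],"rot": [0,0,0]},{"jaw": 0,"offset": [0,0,-6],"rot": [0,0,0]},{"jaw": 0,"offset": [0,0,-8],"rot": [0,0,0]}]}}

```text
time_s: 9.72
eef_pos: [0.5322, -0.2893, 0.2532]
eef_rot: [-0.0, 0.916, 0.401, 0.0]
wrist_force: [0.5, -0.7, -1.9]
opening: 0.176
grasp_force: 60.5
```

{"fn": "apply_moves", "kwargs": {"moves": [{"jaw": 0,"offset": [0,0,-20],"rot": [0,0,0]},{"jaw": 0,"offset": [0,0,-30],"rot": [0,0,0]},{"jaw": 0,"offset": [0,0,-30],"rot": [0,0,0]},{"jaw": 0,"offset": [0,0,-25],"rot": [0,0,0]},{"jaw": 0,"offset": [0,0,-10],"rot": [0,0,0]}]}}

```text
time_s: 10.35
eef_pos: [0.5326, -0.2899, 0.3699]
eef_rot: [0.001, 0.916, 0.401, 0.001]
wrist_force: [-0.2, -0.4, -1.0]
opening: 0.175
grasp_force: 60.5
```

```bash
python3 - <<'E'
from h import *
rows([.567,.2855,.365],95.5)
E
```

```text
t 10.35 tcp [ 0.5326 -0.2899  0.3699] yaw 47.33 q [-0.69  0.17  1.34  0.    1.62  0.05] F [-0.2 -0.4 -1. ] T [0.03 0.   0.03] open 0.175 grip 60.5
  offset [ 446.4 -364.7    4.1] rot [  0.2   0.  -48.2]
```

{"fn": "apply_moves", "kwargs": {"moves": [{"jaw": 0,"offset": [20,-16,0],"rot": [0,0,0]},{"jaw": 0,"offset": [37,-30,0],"rot": [0,0,0]},{"jaw": 0,"offset": [40,-33,0],"rot": [0,0,0]},{"jaw": 0,"offset": [40,-33,0],"rot": [0,0,0]},{"jaw": 0,"offset": [40,-33,0],"rot": [0,0,0]}]}}

```text
time_s: 10.98
eef_pos: [0.5445, -0.0585, 0.3661]
eef_rot: [-0.001, 0.916, 0.401, -0.001]
wrist_force: [1.0, 0.1, -1.7]
opening: 0.173
grasp_force: 60.4
```

{"fn": "apply_moves", "kwargs": {"moves": [{"jaw": 0,"offset": [40,-33,0],"rot": [0,0,0]},{"jaw": 0,"offset": [40,-33,0],"rot": [0,0,0]},{"jaw": 0,"offset": [40,-33,0],"rot": [0,0,0]},{"jaw": 0,"offset": [40,-33,0],"rot": [0,0,0]},{"jaw": 0,"offset": [40,-33,0],"rot": [0,0,0]}]}}

```text
time_s: 11.6
eef_pos: [0.5583, 0.2, 0.3662]
eef_rot: [-0.001, 0.916, 0.402, -0.001]
wrist_force: [0.6, 0.4, -1.3]
opening: 0.179
grasp_force: 60.4
```

{"fn": "apply_moves", "kwargs": {"moves": [{"jaw": 0,"offset": [0,0,0],"rot": [0,0,-9.6]},{"jaw": 0,"offset": [0,0,0],"rot": [0,0,-9.6]},{"jaw": 0,"offset": [0,0,0],"rot": [0,0,-9.6]},{"jaw": 0,"offset": [0,0,0],"rot": [0,0,-9.6]},{"jaw": 0,"offset": [0,0,0],"rot": [0,0,-9.6]}]}}

```text
time_s: 12.22
eef_pos: [0.5584, 0.1984, 0.366]
eef_rot: [-0.001, 0.671, 0.741, -0.001]
wrist_force: [0.2, 0.0, -1.3]
opening: 0.177
grasp_force: 60.4
```

```bash
python3 - <<'E'
from h import *
rows([.567,.2855,.365],95.5)
E
```

```text
t 12.22 tcp [0.5584 0.1984 0.366 ] yaw 95.68 q [0.14 0.15 1.38 0.   1.62 0.04] F [ 0.2  0.  -1.3] T [-0.03 -0.    0.  ] open 0.177 grip 60.4
  offset [85.9 17.2  0.9] rot [-0.2 -0.   0.2]
```

{"fn": "apply_moves", "kwargs": {"moves": [{"jaw": 0,"offset": [20,4,0],"rot": [0,0,0]},{"jaw": 0,"offset": [30,6,0],"rot": [0,0,0]},{"jaw": 0,"offset": [26,5,0],"rot": [0,0,0]},{"jaw": 0,"offset": [10,0,0],"rot": [0,0,0]},{"jaw": 0,"offset": [0,0,0],"rot": [0,0,0.2]}]}}

```text
time_s: 12.85
eef_pos: [0.566, 0.2854, 0.3668]
eef_rot: [-0.0, 0.675, 0.738, -0.0]
wrist_force: [-1.0, -0.7, -1.3]
opening: 0.177
grasp_force: 60.4
```

```bash
python3 - <<'E'
from h import *
rows([.565,.2853,.365],95.5)
a,w=snap("side","s3.png")
P=ctrl.camera_params("side"); K=np.array(P["K"]);T=np.linalg.inv(np.array(P["cam_to_world"]))
def pr(p): c=T[:3,:3]@np.array(p)+T[:3,3]; return np.round((K@c)[:2]/c[2],1)
o=ctrl.get_obs()["eef_pos"]; print("expected underside centre, tip px",pr(o+[0,0,.005]),pr(o+[0,0,-.1]))
m=(w[...,2]>.255)&(w[...,2]<.36)&(np.hypot(w[...,0]-o[0],w[...,1]-o[1])<.03)
for lo in np.arange(.26,.36,.02):
    q=w[m&(w[...,2]>=lo)&(w[...,2]<lo+.02)]; print(round(lo+.01,2),len(q),np.round(np.median(q,0),4) if len(q) else "")
cv2.imwrite("pics/s3c.png",cv2.resize(cv2.cvtColor(a,4)[170:330,170:330],(600,600),interpolation=2))
E
```

```text
t 12.85 tcp [0.566  0.2854 0.3668] yaw 95.13 q [ 0.28  0.24  1.27 -0.    1.63  0.19] F [-1.  -0.7 -1.3] T [ 0.01  0.   -0.01] open 0.177 grip 60.4
  offset [ 0.  -1.   1.8] rot [-0.1  0.  -0.4]
expected underside centre, tip px [230.7 217.4] [236.7 254.5]
0.27 45 [0.561  0.2916 0.2723]
0.29 48 [0.5608 0.2915 0.2894]
0.31 58 [0.5615 0.2907 0.3073]
0.33 41 [0.5612 0.2907 0.3304]
0.35 39 [0.5615 0.2916 0.3496]
```

View pics/s3c.png

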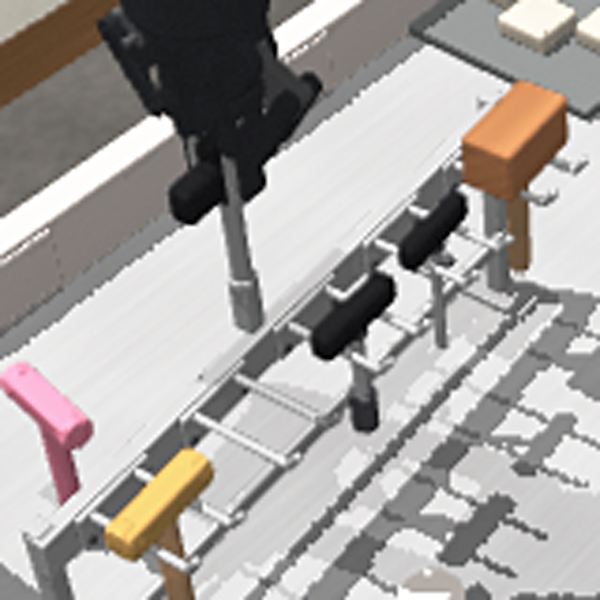

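The key hangs plumb in the grip (tip at (250,325) in the crop), right above the bare prongs at (240,385)–(300,460). The tools on either side are clear. I'll descend.

{"fn": "apply_moves", "kwargs": {"moves": [{"jaw": 0,"offset": [-1,-1,20],"rot": [0,0,-0.4]},{"jaw": 0,"offset": [0,0,30],"rot": [0,0,0]},{"jaw": 0,"offset": [0,0,30],"rot": [0,0,0]},{"jaw": 0,"offset": [0,0,25],"rot": [0,0,0]},{"jaw": 0,"offset": [0,0,15],"rot": [0,0,0]}]}}

```text
time_s: 13.52
eef_pos: [0.5654, 0.2821, 0.246]
eef_rot: [-0.0, 0.673, 0.74, -0.001]
wrist_force: [0.1, 0.2, -1.6]
opening: 0.174
grasp_force: 60.5
```

```bash
python3 - <<'E'
from h import *
rows([.565,.2844,.1815],95.5)
a,w=snap("side","s4.png"); b,wt=snap("top")
a=cv2.cvtColor(a,4);b=cv2.cvtColor(b,4)
cv2.imwrite("pics/s4c.png",np.hstack([cv2.resize(a[220:330,190:300],(400,400),interpolation=2),cv2.resize(b[180:260,180:260],(400,400),interpolation=2)]))
E
```

```text
t 13.53 tcp [0.5654 0.2821 0.246 ] yaw 95.41 q [ 0.28  0.3   1.44 -0.    1.41  0.18] F [ 0.1  0.2 -1.6] T [ 0.01 -0.02 -0.02] open 0.174 grip 60.5
  offset [ 2.3 -0.1 64.5] rot [-0.1  0.  -0.1]
```

View pics/s4c.png

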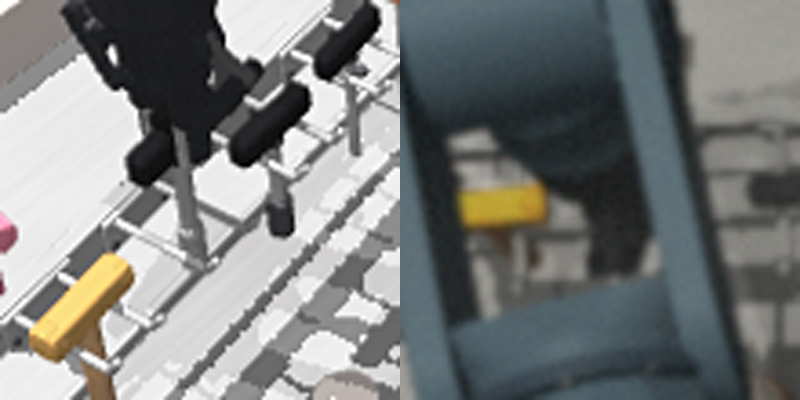

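The shaft (185,200)–(195,262) sits at the bare hook. It is slightly off in y (0.2821), so I'll correct that and check it against the prongs with the same camera.

{"fn": "apply_moves", "kwargs": {"moves": [{"jaw": 0,"offset": [2,0,10],"rot": [0,0,0]},{"jaw": 0,"offset": [0,0,10],"rot": [0,0,0]},{"jaw": 0,"offset": [0,0,5],"rot": [0,0,0]},{"jaw": 0,"offset": [0,0,0],"rot": [0,0,0]},{"jaw": 0,"offset": [0,0,0],"rot": [0,0,0]}]}}

```text
time_s: 14.25
eef_pos: [0.5659, 0.2853, 0.2228]
eef_rot: [0.0, 0.672, 0.74, 0.0]
wrist_force: [0.1, 0.4, -1.8]
opening: 0.176
grasp_force: 60.4
```

```bash
python3 - <<'E'
from h import *
rows([.565,.2844,.1815],95.5)
w=np.nanmean(np.stack([snap("side")[1] for _ in range(3)]),0)
m=(abs(w[...,0]-.563)<.02)&(abs(w[...,1]-.288)<.012)&(w[...,2]>.13)&(w[...,2]<.215)
for lo in np.arange(.13,.215,.02):
    q=w[m&(w[...,2]>=lo)&(w[...,2]<lo+.02)]; print(round(lo+.01,2),len(q),np.round(np.median(q,0),4) if len(q) else "")
m=(w[...,2]>.178)&(w[...,2]<.192)&(w[...,0]>.535)&(w[...,0]<.598)
for lo,hi in ((.25,.279),(.297,.325)):
    p=w[m&(w[...,1]>lo)&(w[...,1]<hi)]; print("prong",len(p),np.round(np.median(p,0),4))
E
```

```text
t 14.25 tcp [0.5659 0.2853 0.2228] yaw 95.51 q [ 0.28  0.32  1.46 -0.    1.37  0.18] F [ 0.1  0.4 -1.8] T [-0.04 -0.02 -0.01] open 0.176 grip 60.4
  offset [-0.8 -1.  41.3] rot [ 0. -0.  0.]
0.14 37 [0.5607 0.2923 0.139 ]
0.16 22 [0.5602 0.2886 0.1604]
0.18 33 [0.5617 0.2908 0.1795]
0.2 34 [0.5611 0.291  0.1999]
0.22 6 [0.5614 0.2911 0.2122]
prong 43 [0.5561 0.2671 0.1826]
prong 70 [0.5669 0.3061 0.1824]
```

{"fn": "apply_moves", "kwargs": {"moves": [{"jaw": 0,"offset": [-1,-1,10],"rot": [0,0,0]},{"jaw": 0,"offset": [0,0,12],"rot": [0,0,0]},{"jaw": 0,"offset": [0,0,10],"rot": [0,0,0]},{"jaw": 0,"offset": [0,0,6],"rot": [0,0,0]},{"jaw": 0,"offset": [0,0,0],"rot": [0,0,0]}]}}

```text
time_s: 15.02
eef_pos: [0.5644, 0.284, 0.1835]
eef_rot: [-0.0, 0.672, 0.74, -0.001]
wrist_force: [0.2, -0.1, -2.3]
opening: 0.174
grasp_force: 60.4
```

{"fn": "apply_moves", "kwargs": {"moves": [{"jaw": 0,"offset": [0,0,1],"rot": [0,0,0]},{"jaw": 0,"offset": [0,0,1],"rot": [0,0,0]},{"jaw": 0,"offset": [0,0,0],"rot": [0,0,0]},{"jaw": 0,"offset": [0,0,0],"rot": [0,0,0]},{"jaw": 0,"offset": [0,0,0],"rot": [0,0,0]}]}}

```text
time_s: 15.65
eef_pos: [0.5648, 0.2841, 0.1825]
eef_rot: [0.0, 0.672, 0.74, 0.0]
wrist_force: [0.7, 0.4, -1.3]
opening: 0.181
grasp_force: 60.4
```

```bash
python3 - <<'E'
from h import *
rows([.565,.2844,.1805],95.5)
w=np.nanmean(np.stack([snap("side")[1] for _ in range(3)]),0)
m=(abs(w[...,0]-.563)<.02)&(abs(w[...,1]-.288)<.012)&(w[...,2]>.09)&(w[...,2]<.18)
for lo in np.arange(.09,.17,.02):
    q=w[m&(w[...,2]>=lo)&(w[...,2]<lo+.02)]; print(round(lo+.01,2),len(q),np.round(np.median(q,0),4) if len(q) else "")
E
```

```text
t 15.65 tcp [0.5648 0.2841 0.1825] yaw 95.51 q [0.28 0.35 1.5  0.   1.29 0.18] F [ 0.7  0.4 -1.3] T [ 0.02  0.02 -0.05] open 0.181 grip 60.4
  offset [0.3 0.2 2. ] rot [ 0. -0.  0.]
0.1 39 [0.559  0.2901 0.1003]
0.12 40 [0.5598 0.2899 0.1185]
0.14 29 [0.5607 0.2901 0.1398]
0.16 14 [0.5596 0.288  0.1634]
0.18 7 [0.5609 0.2908 0.1722]
```

No contact yet, so I'll inch down until the wrist feels the prongs.

{"fn": "apply_moves", "kwargs": {"moves": [{"jaw": 0,"offset": [0,0,1],"rot": [0,0,0]},{"jaw": 0,"offset": [0,0,0],"rot": [0,0,0]},{"jaw": 0,"offset": [0,0,1],"rot": [0,0,0]},{"jaw": 0,"offset": [0,0,0],"rot": [0,0,0]},{"jaw": 0,"offset": [0,0,0],"rot": [0,0,0]}]}}

```text
time_s: 16.42
eef_pos: [0.5649, 0.2841, 0.1805]
eef_rot: [0.0, 0.672, 0.74, 0.0]
wrist_force: [-0.0, 1.0, 0.3]
opening: 0.175
grasp_force: 60.7
```

{"fn": "apply_moves", "kwargs": {"moves": [{"jaw": 0,"offset": [0,0,0.5],"rot": [0,0,0]},{"jaw": 0,"offset": [0,0,0],"rot": [0,0,0]},{"jaw": 0,"offset": [0,0,0],"rot": [0,0,0]},{"jaw": 0,"offset": [0,0,0],"rot": [0,0,0]},{"jaw": 0,"offset": [0,0,0],"rot": [0,0,0]}]}}

```text
time_s: 17.05
eef_pos: [0.5649, 0.2842, 0.1803]
eef_rot: [0.0, 0.672, 0.74, 0.0]
wrist_force: [-2.5, -1.2, 6.6]
opening: 0.176
grasp_force: 61.2
```

Contact came at the expected height, TCP 0.180. I'll back off a hair and open gently to a limited width so the finger stays clear of the rail.

{"fn": "apply_moves", "kwargs": {"moves": [{"jaw": 0,"offset": [0,0,-0.4],"rot": [0,0,0]},{"jaw": 0.2,"offset": [0,0,0],"rot": [0,0,0]},{"jaw": 0.24,"offset": [0,0,0],"rot": [0,0,0]},{"jaw": 0.28,"offset": [0,0,0],"rot": [0,0,0]},{"jaw": 0.32,"offset": [0,0,0],"rot": [0,0,0]}]}}

```text
time_s: 17.68
eef_pos: [0.5648, 0.2841, 0.1801]
eef_rot: [-0.0, 0.672, 0.74, -0.0]
wrist_force: [0.7, -0.5, -0.4]
opening: 0.319
grasp_force: 0.0
```

```bash
python3 - <<'E'
from h import *
rows([.5649,.2842,.18],95.5)
w=np.nanmean(np.stack([snap("side")[1] for _ in range(3)]),0)
m=(abs(w[...,0]-.563)<.025)&(abs(w[...,1]-.288)<.015)&(w[...,2]>.07)&(w[...,2]<.18)
for lo in np.arange(.07,.17,.02):
    q=w[m&(w[...,2]>=lo)&(w[...,2]<lo+.02)]; print(round(lo+.01,2),len(q),np.round(np.median(q,0),4) if len(q) else "")
E
```

```text
t 17.68 tcp [0.5648 0.2841 0.1801] yaw 95.51 q [0.28 0.35 1.5  0.   1.29 0.18] F [ 0.7 -0.5 -0.4] T [-0.01  0.05  0.04] open 0.319 grip 0.0
  offset [0.1 0.1 0.1] rot [-0. -0.  0.]
0.08 24 [0.5592 0.2911 0.0848]
0.1 37 [0.5592 0.2908 0.1003]
0.12 41 [0.5602 0.2905 0.1182]
0.14 27 [0.5607 0.2894 0.1379]
0.16 15 [0.5596 0.288  0.1629]
```

It is released and hanging plumb. I'll raise the gripper straight up and look.

{"fn": "apply_moves", "kwargs": {"moves": [{"jaw": 0.36,"offset": [0,0,0],"rot": [0,0,0]},{"jaw": 0.38,"offset": [0,0,-4],"rot": [0,0,0]},{"jaw": 0.38,"offset": [0,0,-8],"rot": [0,0,0]},{"jaw": 0.38,"offset": [0,0,-12],"rot": [0,0,0]},{"jaw": 0.38,"offset": [0,0,-20],"rot": [0,0,0]}]}}

```text
time_s: 18.45
eef_pos: [0.5646, 0.2841, 0.2252]
eef_rot: [-0.0, 0.672, 0.74, -0.0]
wrist_force: [0.2, -0.3, -0.6]
opening: 0.382
grasp_force: 0.0
```

{"fn": "apply_moves", "kwargs": {"moves": [{"jaw": 0.38,"offset": [0,0,-40],"rot": [0,0,0]},{"jaw": 0.38,"offset": [0,0,-40],"rot": [0,0,0]},{"jaw": 0.38,"offset": [0,0,-40],"rot": [0,0,0]},{"jaw": 0.38,"offset": [-20,-20,0],"rot": [0,0,0]},{"jaw": 0.38,"offset": [-40,-20,0],"rot": [0,0,0]}]}}

```text
time_s: 19.08
eef_pos: [0.5305, 0.2209, 0.3467]
eef_rot: [0.001, 0.671, 0.741, 0.001]
wrist_force: [-0.4, -0.2, -0.5]
opening: 0.383
grasp_force: 0.0
```

{"fn": "apply_moves", "kwargs": {"moves": [{"jaw": 0.38,"offset": [-45,-20,0],"rot": [0,0,0]},{"jaw": 0.38,"offset": [-45,-20,0],"rot": [0,0,0]},{"jaw": 0.38,"offset": [-45,-20,0],"rot": [0,0,0]},{"jaw": 0.38,"offset": [-45,-10,0],"rot": [0,0,0]},{"jaw": 0.38,"offset": [-20,0,0],"rot": [0,0,0]}]}}

```text
time_s: 19.7
eef_pos: [0.4799, 0.0127, 0.3463]
eef_rot: [0.001, 0.673, 0.74, 0.001]
wrist_force: [0.6, -0.1, 0.6]
opening: 0.384
grasp_force: 0.0
```

```bash
python3 - <<'E'
from h import *
rows([.5,0,.3],95.5)
a,w=snap("side","s5.png"); b,wt=snap("top","t5.png")
for n,x,y,z in (("key",.565,.284,.19),("nut",.575,.195,.198),("ham",.56,.371,.198)):
    m=(abs(wt[...,0]-x)<.022)&(abs(wt[...,1]-y)<.043)&(wt[...,2]>.196)&(wt[...,2]<.25); q=wt[m]; print(n,len(q),np.round(q.mean(0),4),cv2.minAreaRect((q[:,:2]*1000).astype(np.float32)))
m=(abs(w[...,0]-.563)<.025)&(abs(w[...,1]-.288)<.02)&(w[...,2]>.07)&(w[...,2]<.18)
for lo in np.arange(.07,.17,.02):
    q=w[m&(w[...,2]>=lo)&(w[...,2]<lo+.02)]; print(round(lo+.01,2),len(q),np.round(np.median(q,0),4) if len(q) else "")
a=cv2.cvtColor(a,4);b=cv2.cvtColor(b,4)
cv2.imwrite("pics/s5c.png",np.hstack([cv2.resize(a[200:350,170:320],(400,400),interpolation=2),cv2.resize(b[100:340,270:510] if 0 else b[170:270,170:270],(400,400),interpolation=2)]))
E
```

```text
t 19.7 tcp [0.4799 0.0127 0.3463] yaw 95.38 q [-0.22 -0.11  1.68 -0.    1.57 -0.32] F [ 0.6 -0.1  0.6] T [0.07 0.02 0.03] open 0.384 grip 0.0
  offset [-14.5  18.7  46.3] rot [ 0.1  0.1 -0.1]
key 180 [0.5643 0.2831 0.2068] ((565.0048217773438, 284.0946960449219), (17.973861694335938, 75.41427612304688), 5.684839248657227)
nut 174 [0.576  0.1951 0.205 ] ((576.7838745117188, 196.15054321289062), (18.873098373413086, 69.58784484863281), 4.425546169281006)
ham 221 [0.5615 0.3724 0.2042] ((562.4893798828125, 372.7596740722656), (22.792884826660156, 71.66842651367188), 6.166720390319824)
0.08 24 [0.5597 0.2887 0.0849]
0.1 35 [0.5592 0.2905 0.099 ]
0.12 41 [0.5598 0.2907 0.1183]
0.14 30 [0.5603 0.2899 0.1385]
0.16 15 [0.5604 0.287  0.1629]
```

View pics/s5c.png

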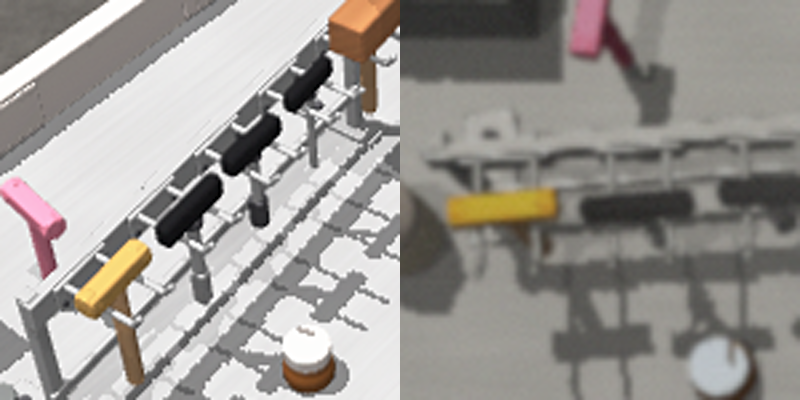

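The key (190,210) lies squarely across both prongs with its shaft plumb, at yaw 5.7° against the rack's 5.5°. Its neighbours have not moved. It also did not slip in the grip, so the 129° turn minus at most 15° of play slackened the screw by more than 90°.

```bash
python3 -c "
from bench import ctrl
print(ctrl.hand_in())"
```

```text
the job is handed in; nothing more can be done
None
```

I slackened the clamp screw about 114° or more anticlockwise, worked out from the key's 129° turn less its play, and hung the key squarely on the empty double hook with its shaft straight down; the job is handed in at about 20 s, and the neighbouring tools had not moved.

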